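# Show a vial's underside to the code reader

## Robot

A 6-joint arm with a two-finger parallel gripper is mounted at the origin on a cart in front of the work surface, level with it; the furniture and walls round the work are solid. World frame = base frame: x ahead of the robot, y to its left, z up, the work surface at z = 0. Lengths are in m, angles in rad, forces in N, time in s.
With the tool pointing down it reaches from about 0.35 to 0.95 m from the base axis. Payload 17.4 kg.
Tool frame: the origin (TCP) lies midway between the tips of the shut fingers; the grasp point (between the pads) lies 19 mm behind it; z points along the fingers, y is the line along which they close (so a half turn about z gives the same grasp; the last joint's range is limited). The gripper opens to 93 mm and grips with 3 to 60 N. Pads are 15 mm wide; open, the fingers measure 128 mm over their backs; the gripper's body (75 mm by 188 mm) begins 65 mm behind the grasp point.
Start: joints at [-1.192, 0.116, 1.442, -0, 1.584, -0.038], TCP at [0.273, -0.617, 0.219] pointing down, gripper open.
Joint ranges: [-2.83, 2.83], [-0.83, 2.19], [0.07, 2.5], [-1.14, 4.28], [0.01, 3], [-2.97, 2.97]. Speed limits (rad/s): [1.89, 1.89, 2.22, 3.14, 3.14, 3.14].

## Interface

Orientations are given as a unit quaternion [w, x, y, z].
In Python, from plant import arm gives the robot as it stands.
- The arm moves only by the tool jog_arm, never from a script. Its argument "deltas" is one flat list of numbers, 5 for each row, row after row: the shift along the tool's x, y, z in mm, then the turn about the tool's z in rad, then the gripper's target within -1 to 1 (shut at 1, half-way at 0, fully open at -1). A call has 1 to 10 rows; each row shifts and turns the commanded pose from where the row before left it, along the tool's axes as they then stand; what a row does not reach is not made up. A row lasts 1/12 s, in which the tool goes at most 41.7 mm and 7.16 degrees, less where a joint would pass 70% of its speed; a pose out of reach is approached as far as the arm can. A call with a gripper value outside its range is refused whole. The fingers move at their own pace and stop on an object; "grip_force" is the grip in N (left out, the last holds). Time passes only in rows, so rows that do not move let the fingers close. It gives the time, the measured TCP pose, the force, the opening and the grip force at its end, in the units of the state.
- arm.state(): the state, without advancing time (a new reading comes with each control period).
- arm.snapshot(name): name is "scene" or "top" or "wrist"; returns a dict with "color" (420x560x3 uint8, red, green, blue), "range_z" (420x560 float32, m along the optical axis (not along the pixel's ray), 0 where there is no reading), "vfov" (degrees; the focal length in pixels is half the picture's height over the tangent of half this angle, whatever the lens; pixels are square), "cx", "cy" (the principal point, pixels), "R" (3x3) and "t" (3): a world point X has camera coordinates R X + t; the wrist camera has in their place "tool_from_camera" (4x4, takes a point from camera to tool coordinates, whose origin is the TCP and whose axes are the flange's). Camera axes: x right, y down, z forward; pixel columns grow to the right and rows downward; lengths in m; the calibration is good to about 2 mm. A picture is of the moment at which its call begins: read the wrist's pose just before it.
- arm.job_done(): hands the job in; it is judged then, once.
The state is a dict: "clock": time; "qpos": joint angles; "dq": joint speeds; "joint_torque": joint torques, N m; "tool_pos": TCP position; "tcp_rot": TCP orientation; "wrist_force": force on the tool from outside, world axes, zero at the start; "ft_torque": the same for the moment, N m; "grip_width": opening from 0.0 (shut) to 1.0 (fully open); "finger_force": force on a finger pad.
Only numpy, scipy, OpenCV 4.12 (cv2) and the standard library are available. Lean on these libraries where they do the work, as an engineer would, in place of code of your own. Each camera call takes 0.05 s, during which the arm holds its last target. There are 200 camera calls.

## Task

Lift the clear dust cover off the blue vial block by its orange handle and stand it upright on the free worktop beside the block. Then take the purple-capped vial out of its well and hold it in the air in front of the tilted code reader, its underside facing the lens squarely, centred on the lens's line of sight and about 8 cm from the lens, and finish while still holding it there, steady and touching nothing but the gripper. Leave the other two vials in their wells and do not disturb the reader or anything else.

Things in the scene. Friction and masses are not known exactly. Their poses are not given: they have to be found in the camera images.
- vial_block: Blue block, 64 x 150 x 26 mm, fixed to the worktop. Origin: centre of its underside, z up, y along its length. Three wells open upward at y = -47, 0 and +47 mm, each 28 mm wide and 16 mm deep (well floor 10 mm above the worktop). Each holds one standing vial; which is where varies. Worktop always free beside it: world x 0.37 to 0.49, y -0.24 to -0.06 m.
- cover: Loose clear cover, open below, 78 x 164 x 66 mm, walls 3 mm, 0.2 kg; at first over the block and vials, axes along the block's, 4 mm clear of it all round. Origin: centre of its bottom rim, on the worktop; y along its length. On top an orange handle bar along y, 12 mm wide (x), 64 long, 80 to 96 mm above the origin, on posts at y = -24, +24: pinch it across x. 70 mm straight up clears the vials.
- purple_vial: The vial to show: brown body 26 mm wide and 38 mm high, purple cap 22 mm wide from 38 to 49 mm; about 30 g. Origin: centre of its underside (the face to show the reader), z along its axis towards the cap. In its well the upper 33 mm stand out of the block.
- red_vial: Brown vial with a red cap, same size and origin; stays in its well.
- blue_vial: White vial with a blue cap, same size and origin; stays in its well.
- reader_lens (a point): Centre of the code reader's lens; z is the line of sight, out of the lens. Head: white drum, 68 mm wide, 59 long, black front with yellow lamps round the lens, in a fork on a dark foot 90 x 100 mm fixed to the worktop; pivot 68 mm up, lens 31 mm from it. It looks up, leaning to the robot's side 0.35 to 0.65 rad from vertical, heading varies 0.4 rad either way; a stiff joint keeps the tilt.
- qpcr_cycler: Large beige thermal cycler, fixed, always at the same place on the right of the worktop: world x 0.39 to 0.92, y -0.67 to -0.29 m, its front deck 0.08 m high, its hood from x = 0.53 on 0.32 m high. Pass round or over it, do not push it. Origin: underside, near the middle.
- timer: White bench timer lying flat, 68 x 64 x 18 mm, bystander. Origin: centre of its underside.
- marker: Grey marker pen with a red cap lying flat, 128 x 12 x 12 mm, length along its x, bystander. Origin: under its middle.
- tape_roll: Roll of white tape with orange core lying flat, 66 mm wide, 20 mm high, bystander. Origin: centre of its underside.
There are look-alikes about, which are no part of the job. Of the things that look like the cover, the larger one is meant.

How it is judged:
On the way, in this order (a step that is already met when the one before it is completed fails the run):
1. the cover stands upright on the worktop beside the block, let go (height (world z) of cover below 0.006 m and angle between cover's own z axis and vertical below 0.1 rad and horizontal distance between cover and vial_block above 0.06 m and contact force between each of the arm, the fingers and cover below 0.1 N and linear speed of cover below 0.02 m/s), for 0.2 s.
2. the purple-capped vial is gripped and clear of its well (height (world z) of purple_vial above 0.04 m and contact force between the fingers and purple_vial above 1 N), for 0.2 s.
At the end, for the whole second after the job is handed in: Purple-capped vial held still by the fingers alone, over 0.10 m up, underside 55-105 mm from the lens and facing it, within 18 mm of the line of sight along each lens axis and 0.21 rad of its direction; cover upright on the worktop beside the block; other vials in their wells (z of purple_vial in the frame of reader_lens between 0.055 and 0.105 m and x of purple_vial in the frame of reader_lens between -0.018 and 0.018 m and y of purple_vial in the frame of reader_lens between -0.018 and 0.018 m and angle between the z axis of purple_vial and the z axis of reader_lens, either way round below 0.21 rad and angle between purple_vial's own z axis and vertical below 1.2 rad and height (world z) of purple_vial above 0.1 m and contact force between the fingers and purple_vial above 1 N and contact force between purple_vial and cover below 0.1 N and contact force between purple_vial and vial_block below 0.1 N and linear speed of purple_vial below 0.02 m/s and angular speed of purple_vial below 0.2 rad/s and height (world z) of cover below 0.006 m and angle between cover's own z axis and vertical below 0.1 rad and horizontal distance between cover and vial_block above 0.06 m and height (world z) of each of red_vial, blue_vial below 0.014 m and angle between each of red_vial, blue_vial's own z axis and vertical below 0.2 rad and contact force between purple_vial and red_vial below 0.1 N and contact force between purple_vial and blue_vial below 0.1 N); the arm keeps its last pose, push and grip.
It fails at once if another vial is moved more than 2 cm (distance of any of red_vial, blue_vial from where it was at the start of the episode above 0.02 m).
It fails at once if the reader's lens is pushed more than 1 cm out of place (distance of reader_lens from where it was at the start of the episode above 0.01 m).
It fails at once if a bystander is moved more than 3 cm (distance of any of timer, marker, tape_roll from where it was at the start of the episode above 0.03 m).
It also fails if it takes over 51 s, if anything falls off the work surface, if the arm or the gripper's body presses on something with over 40 N, if the wrist force passes 120 N, or if a joint passes its speed limit or range.

## Working session

There is one attempt and no reset: what is moved stays moved. The work goes in short steps, Python scripts to look and compute and a tool call to move; the robot and the scene stay as the last step left them, time stands still between calls to the robot, and variables do not carry over. Pictures are saved under pics/ and viewed, at most 10 in all, crops included, and the job is handed in when it is done.

Besides the shell and the picture viewer there is one more tool, called in YAML: its name, and indented under it one key for each argument. jog_arm: Moves the arm, as the interface text tells. Its arguments: {"type":"object","properties":{"deltas":{"type":"array","items":{"type":"number"}},"grip_force":{"type":"number"}},"required":["deltas"]}

```bash
mkdir -p pics; ls
cat > h.py <<'E'
import numpy as np, cv2
from plant import arm
from scipy.spatial.transform import Rotation as Rot
def rot(q): return Rot.from_quat([q[1],q[2],q[3],q[0]]).as_matrix()
def snap(name):
    st=arm.state(); s=arm.snapshot(name)
    f=210/np.tan(np.radians(s['vfov'])/2)
    if name=='wrist':
        T=np.array(s['tool_from_camera']); R=rot(st['tcp_rot']); 
        s['Rwc']=R@T[:3,:3]; s['o']=R@T[:3,3]+np.array(st['tool_pos'])
    else:
        s['Rwc']=np.array(s['R']).T; s['o']=-s['Rwc']@np.array(s['t'])
    s['f']=f; return s
def ray(s,u,v):
    return s['Rwc']@np.array([(u-s['cx'])/s['f'],(v-s['cy'])/s['f'],1])
def onz(s,u,v,z):
    d=ray(s,u,v); return s['o']+d*(z-s['o'][2])/d[2]
def cloud(s):
    v,u=np.mgrid[:420,:560]; Z=s['range_z']
    P=np.stack([(u-s['cx'])/s['f']*Z,(v-s['cy'])/s['f']*Z,Z],-1)
    return P@s['Rwc'].T+s['o']
def save(s,n): cv2.imwrite('pics/'+n,s['color'][...,::-1])
E
python3 - <<'E'
from h import *
a=snap('scene');b=snap('top')
save(a,'scene.png');save(b,'top.png')
for s in(a,b):print(s['o'],s['Rwc'].round(3).tolist(),s['f'])
print(arm.state())
E
```

```text
pics
[0.13246736 0.61792704 1.10099278] [[-0.837, -0.428, 0.339], [-0.546, 0.635, -0.546], [0.018, -0.643, -0.766]] 455.7074599715492
[ 0.2763842  -0.13501163  1.50800387] [[0.008, -0.979, 0.203], [-1.0, -0.009, -0.004], [0.006, -0.203, -0.979]] 531.8991305701246
{'clock': 0.1, 'qpos': array([-1.19179142e+00,  1.16383270e-01,  1.44218310e+00,  3.28204591e-05,
        1.58402061e+00, -3.78042147e-02]), 'dq': array([-0.00193186, -0.00068889, -0.00074781, -0.00018763,  0.00093191,
       -0.00098564]), 'joint_torque': array([ 1.15219518e-04, -7.22892880e+01, -6.23870158e+01,  7.82397366e-02,
        2.28232256e-02, -4.25261806e-05]), 'tool_pos': array([ 0.27319878, -0.61703565,  0.21802547]), 'tcp_rot': array([-4.92730758e-04,  9.78362091e-01,  2.06899424e-01, -6.82345352e-05]), 'wrist_force': array([0.83570883, 0.19364296, 0.24851845]), 'ft_torque': array([ 0.02241324, -0.02654476, -0.0016989 ]), 'finger_force': 0.0, 'grip_width': 1.0019375166082083}
```

```bash
python3 -c "
import cv2,numpy as np
a=cv2.imread('pics/scene.png');b=cv2.imread('pics/top.png')
print(a.shape)"
```

```text
(420, 560, 3)
```

View pics/scene.png

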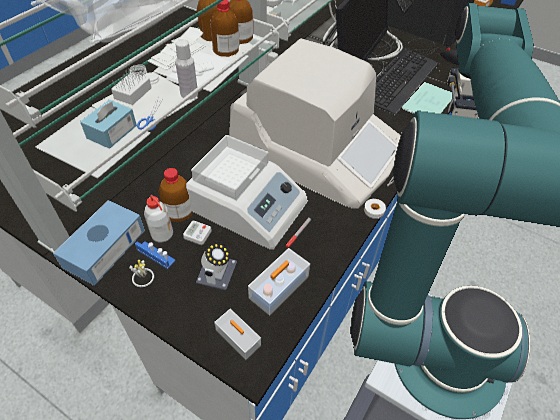

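View pics/top.png

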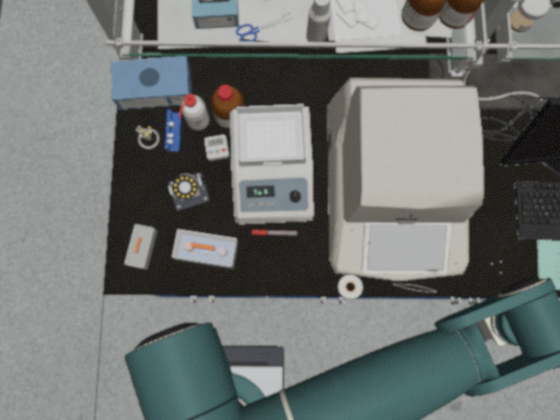

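The scene view shows the cover with its orange handle at (281,269), the smaller look-alike at (237,326), and the reader at (216,253). In the top view these are at (205,248), (138,246) and (187,187). The cover lies along image x, which is world y.

Run:
```python
from h import *
sh={}
for n,box_h,box_r in(('scene',(262,300,255,285),(198,235,240,272)),('top',(185,225,240,256),(170,203,172,202))):
    s=snap(n); C=cloud(s); hsv=cv2.cvtColor(s['color'],cv2.COLOR_RGB2HSV)
    H,S,V=[hsv[...,i].astype(int) for i in range(3)]
    def m(b,c):
        k=np.zeros(H.shape,bool);k[b[2]:b[3],b[0]:b[1]]=1;return k&c
    k=m(box_h,(H>4)&(H<18)&(S>150)&(V>150)); v,u=np.nonzero(k)
    rc=cv2.minAreaRect(np.stack([u,v],1).astype(np.float32)); print(n,'handle',k.sum(),rc)
    P=C[k]; print(' depth med',np.median(P,0),'z95',np.percentile(P[:,2],90))
    c0=onz(s,*rc[0],0.094); print(' onz',c0)
    Q=np.array([onz(s,a,b,0.094)[:2] for a,b in zip(u,v)]); w,e=np.linalg.eigh(np.cov(Q.T)); print(' axis',e[:,1],np.sqrt(w*12),Q.mean(0))
    k=m(box_r,(H>20)&(H<35)&(S>120)&(V>140)); P=C[k]; c=np.median(P,0)
    P=P[np.linalg.norm(P-c,axis=1)<.05]; c=P.mean(0); _,sv,vt=np.linalg.svd(P-c); nn=vt[2]*np.sign(vt[2][2])
    print(' lamps',k.sum(),c,nn,sv/np.sqrt(len(P)),'tilt',np.arccos(nn[2]), 'pivot z',(c-.031*nn))
    v,u=np.nonzero(k); sh[n]=(s['o'],ray(s,*(cv2.fitEllipse(cv2.convexHull(np.stack([u,v],1).astype(np.float32)))[0])))
    print(' wt z',C[290 if n=='top' else 300,130 if n=='top' else 200])
(o1,d1),(o2,d2)=sh.values()
A=np.stack([d1,-d2],1);t=np.linalg.lstsq(A,o2-o1,rcond=None)[0];print('tri',o1+d1*t[0],o2+d2*t[1])
```

```text
scene handle 89 ((279.62451171875, 268.6358642578125), (3.992918014526367, 21.3160400390625), 47.48955535888672)
 depth med [0.46581229 0.05811494 0.09590558] z95 0.09822594932155351
 onz [0.46620688 0.05810836 0.094     ]
 axis [0.15798809 0.98744102] [0.01150068 0.0630406 ] [0.46624699 0.05786443]
 lamps 73 [0.62842424 0.1135904  0.09651323] [-0.32996142 -0.10043568  0.93863632] [0.01880587 0.01797337 0.00173922] tilt 0.3521412930713954 pivot z [0.63865304 0.11670391 0.0674155 ]
 wt z [ 6.22086041e-01  2.09736599e-01 -2.96316249e-04]
top handle 32 ((202.52621459960938, 246.3035125732422), (19.229822158813477, 1.6520464420318604), 7.594643592834473)
 depth med [0.46284504 0.05370693 0.09651642] z95 0.09989901566623445
 onz [0.46260559 0.05382418 0.094     ]
 axis [0.13335761 0.99106798] [0.00441488 0.05524985] [0.46257486 0.05464815]
 lamps 49 [0.62677418 0.1067681  0.09645328] [-0.31611354 -0.15492083  0.93598706] [0.01923276 0.01709485 0.00311221] tilt 0.35974377154738657 pivot z [0.63657369 0.11157065 0.06743769]
 wt z [ 0.35034648  0.2663849  -0.00562893]
tri [0.63082941 0.11082752 0.09284226] [0.62670483 0.10931928 0.09156199]
```

jog_arm:
  deltas: [0, 0, 0, -0.11, -1, 0, 0, 0, -0.11, -1, 0, 0, 0, -0.11, -1, 0, 0, 0, -0.11, -1, 0, 0, 0, -0.11, -1, 0, 0, 0, -0.11, -1, 0, 0, 0, -0.11, -1, 0, 0, 0, -0.11, -1, 0, 0, 0, -0.12, -1, 0, 0, 0, 0, -1]
  grip_force: 30

```text
clock: 1.03
tool_pos: [0.2732, -0.6172, 0.2185]
tcp_rot: [-0.0, 0.757, 0.653, 0.0]
wrist_force: [0.4, -0.3, -0.2]
grip_width: 0.999
finger_force: 0.0
```

jog_arm:
  deltas: [34, 4.4, 0, 0, -1, 34, 4.4, 0, 0, -1, 34, 4.4, 0, 0, -1, 34, 4.4, 0, 0, -1, 34, 4.4, 0, 0, -1, 34, 4.4, 0, 0, -1, 34, 4.4, 0, 0, -1, 34, 4.4, 0, 0, -1, 34, 4.4, 0, 0, -1, 34, 4.4, 0, 0, -1]

```text
clock: 1.87
tool_pos: [0.3689, -0.2864, 0.2187]
tcp_rot: [0.0, 0.761, 0.649, 0.0]
wrist_force: [0.8, -0.6, -0.8]
grip_width: 0.999
finger_force: 0.0
```

jog_arm:
  deltas: [34, 4.4, 0, 0, -1, 34, 4.4, 0, 0, -1, 34, 4.4, 0, 0, -1, 34, 4.4, 0, 0, -1, 34, 4.4, 0, 0, -1, 34, 4.4, 0, 0, -1, 34, 4.4, 0, 0, -1, 34, 4.4, 0, 0, -1, 20, 4.4, 0, 0, -1, 0, 0, 0, 0, -1]

```text
clock: 2.7
tool_pos: [0.4534, -0.0025, 0.2186]
tcp_rot: [-0.0, 0.76, 0.65, 0.0]
wrist_force: [-1.0, -0.2, 0.0]
grip_width: 0.997
finger_force: 0.0
```

Run:
```python
from h import *
s=snap('wrist'); save(s,'w1.png'); st=arm.state(); print(st['clock'],st['tool_pos'],rot(st['tcp_rot']).round(3).tolist(),s['o'],s['f'],st['qpos'])
```

```text
2.75 [ 0.45299984 -0.00405855  0.21851358] [[0.154, 0.988, -0.0], [0.988, -0.154, 0.0], [0.0, -0.0, -1.0]] [0.46381993 0.06445035 0.3847047 ] 325.09150643732437 [-6.53076957e-02 -3.82859761e-01  1.89219694e+00  4.45784317e-05
  1.63257691e+00  8.95855953e-02]
```

View pics/w1.png

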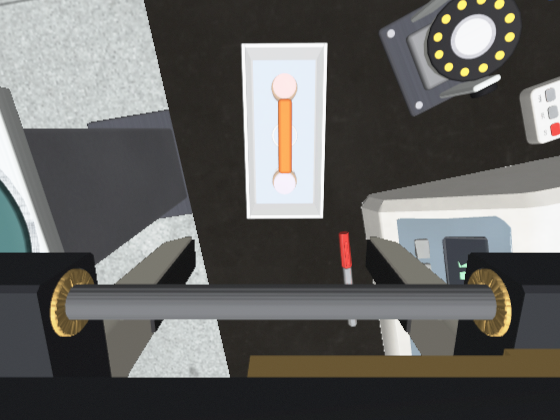

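The wrist view shows the handle bar at (285,135), the three caps under the cover at (284,87), (285,135) and (284,182), and the reader's lamp ring at (473,37).

Run:
```python
from h import *
s=snap('wrist');st=arm.state();C=cloud(s); hsv=cv2.cvtColor(s['color'],cv2.COLOR_RGB2HSV)
H,S,V=[hsv[...,i].astype(int) for i in range(3)]
k=np.zeros(H.shape,bool);k[60:200,250:320]=1;k&=(H>4)&(H<18)&(S>150)&(V>130)
v,u=np.nonzero(k);rc=cv2.minAreaRect(np.stack([u,v],1).astype(np.float32));print(rc)
Q=np.array([onz(s,a,b,.096)[:2] for a,b in zip(u,v)]);w,e=np.linalg.eigh(np.cov(Q.T));print(Q.mean(0),e[:,1],np.sqrt(12*w),onz(s,*rc[0],.096),np.median(C[k],0))
R=rot(st['tcp_rot']);d=R.T@(onz(s,*rc[0],.096)-st['tool_pos']);print('tool delta mm',d*1000)
k=np.zeros(H.shape,bool);k[0:90,420:530]=1;k&=(H>20)&(H<35)&(S>120)&(V>140);P=C[k];c=P.mean(0);_,sv,vt=np.linalg.svd(P-c);nn=vt[2]*np.sign(vt[2][2]);print('lens',c,nn,sv/np.sqrt(len(P)),'tilt',np.arccos(nn[2]),c-.031*nn)
for y,x in((80,284),(135,272),(135,295),(188,284)):print(s['color'][y,x],C[y,x])
```

```text
((284.9999694824219, 133.5), (72.99998474121094, 11.999998092651367), 90.0)
[0.46659466 0.05787411] [0.15894069 0.98728813] [0.01090025 0.06143168] [0.46669291 0.057655   0.096     ] [0.46656125 0.05861974 0.09566956]
tool delta mm [ 64.1902819    4.0769925  122.51493073]
lens [0.62761777 0.10864096 0.09861344] [0.21496918 0.92282063 0.31967222] [0.02957596 0.01895935 0.01691881] tilt 1.2454127914699267 [0.62095373 0.08003352 0.0887036 ]
[253 234 233] [0.47336116 0.10448526 0.0675088 ]
[235 237 240] [0.45446742 0.05760589 0.06360108]
[237 243 250] [0.47623192 0.05425703 0.066913  ]
[246 241 250] [0.45801631 0.00490112 0.06529651]
```

jog_arm:
  deltas: [21.4, 1.3, 0, 0, -1, 21.4, 1.3, 10, 0, -1, 21.4, 1.4, 25, 0, -1, 0, 0, 30, 0, -1, 0, 0, 30, 0, -1, 0, 0, 25, 0, -1, 0, 0, 15, 0, -1, 0, 0, 10, 0, -1, 0, 0, 0, 0, -1, 0, 0, 0, 0, -0.5]

```text
clock: 3.63
tool_pos: [0.4668, 0.0567, 0.0742]
tcp_rot: [0.0, 0.76, 0.65, 0.0]
wrist_force: [1.0, 0.6, 1.3]
grip_width: 0.967
finger_force: 0.0
```

jog_arm:
  deltas: [0, 0, 0, 0, 1, 0, 0, 0, 0, 1, 0, 0, 0, 0, 1, 0, 0, 0, 0, 1, 0, 0, 0, 0, 1, 0, 0, 0, 0, 1, 0, 0, 0, 0, 1, 0, 0, 0, 0, 1, 0, 0, 0, 0, 1, 0, 0, 0, 0, 1]

```text
clock: 4.47
tool_pos: [0.4666, 0.0573, 0.0736]
tcp_rot: [-0.0, 0.759, 0.651, -0.0]
wrist_force: [0.2, -0.6, -0.8]
grip_width: 0.262
finger_force: 0.0
```

jog_arm:
  deltas: [0, 0, 0, 0, 1, 0, 0, 0, 0, 1, 0, 0, 0, 0, 1, 0, 0, 0, 0, 1]

```text
clock: 4.8
tool_pos: [0.4666, 0.0573, 0.0736]
tcp_rot: [-0.0, 0.759, 0.651, -0.0]
wrist_force: [0.6, -0.0, 0.2]
grip_width: 0.124
finger_force: 30.0
```

jog_arm:
  deltas: [0, 0, -5, 0, 1, 0, 0, -10, 0, 1, 0, 0, -15, 0, 1, 0, 0, -20, 0, 1, 0, 0, -20, 0, 1, 0, 0, -20, 0, 1, 0, 0, -10, 0, 1, 0, 0, -5, 0, 1, 0, 0, 0, 0, 1, 0, 0, 0, 0, 1]

```text
clock: 5.63
tool_pos: [0.4664, 0.0573, 0.1779]
tcp_rot: [-0.0, 0.759, 0.651, -0.0]
wrist_force: [0.1, -0.2, -1.6]
grip_width: 0.125
finger_force: 30.0
```

jog_arm:
  deltas: [-10, 0, 0, 0, 1, -20, 0, 0, 0, 1, -25, -1, 0, 0, 1, -25, -1, 0, 0, 1, -25, -1, 0, 0, 1, -25, -1, 0, 0, 1, -25, 0, 0, 0, 1, -25, 0, 0, 0, 1, -20, 0, 0, 0, 1, -10, 0, 0, 0, 1]

```text
clock: 6.47
tool_pos: [0.4294, -0.1518, 0.1776]
tcp_rot: [-0.001, 0.76, 0.65, -0.001]
wrist_force: [0.1, -0.2, -1.7]
grip_width: 0.126
finger_force: 30.0
```

jog_arm:
  deltas: [0, 0, 10, -0.05, 1, 0, 0, 20, -0.05, 1, 0, 0, 25, -0.05, 1, 0, 0, 20, 0, 1, 0, 0, 12, 0, 1, 0, 0, 7, 0, 1, 0, 0, 4, 0, 1, 0, 0, 3, 0, 1, 0, 0, 2.5, 0, 1, 0, 0, 0, 0, 1]

```text
clock: 7.3
tool_pos: [0.4307, -0.1497, 0.0754]
tcp_rot: [0.0, 0.709, 0.706, 0.0]
wrist_force: [0.5, -0.1, -2.1]
grip_width: 0.128
finger_force: 30.0
```

jog_arm:
  deltas: [0, 0, 1, 0, 1, 0, 0, 0.8, 0, 1, 0, 0, 0, 0, 1, 0, 0, 0, 0, 1]

```text
clock: 7.63
tool_pos: [0.4306, -0.1497, 0.0737]
tcp_rot: [0.0, 0.709, 0.706, 0.0]
wrist_force: [0.1, -0.8, -0.7]
grip_width: 0.124
finger_force: 30.0
```

jog_arm:
  deltas: [0, 0, 0, 0, 0, 0, 0, 0, 0, 0, 0, 0, 0, 0, 0, 0, 0, 0, 0, 0, 0, 0, 0, 0, 0, 0, 0, 0, 0, 0, 0, 0, -10, 0, 0, 0, 0, -25, 0, 0, 0, 0, -35, 0, 0, 0, 0, -35, 0, 0]

```text
clock: 8.47
tool_pos: [0.4299, -0.1494, 0.18]
tcp_rot: [-0.0, 0.709, 0.706, -0.0]
wrist_force: [-0.1, 0.3, 0.3]
grip_width: 0.501
finger_force: 0.0
```

jog_arm:
  deltas: [10, 0, -10, 0.05, 0, 20, 5, -10, 0.05, 0, 25, 5, -10, 0.05, 0, 25, 5, -5, 0, 0, 25, 5, -5, 0, 0, 20, 0, 0, 0, 0, 10, 0, 0, 0, 0, 0, 0, 0, 0, 0]

```text
clock: 9.13
tool_pos: [0.4664, -0.0167, 0.2188]
tcp_rot: [0.0, 0.759, 0.651, 0.0]
wrist_force: [0.2, 0.2, -0.1]
grip_width: 0.5
finger_force: 0.0
```

Run:
```python
from h import *
s=snap('wrist'); save(s,'w2.png'); st=arm.state();C=cloud(s); np.savez('w2.npz',C=C,color=s['color']);print(st['clock'],st['tool_pos'],rot(st['tcp_rot']).round(3).tolist())
hsv=cv2.cvtColor(s['color'],cv2.COLOR_RGB2HSV)
H,S,V=[hsv[...,i].astype(int) for i in range(3)]
z=C[...,2]; near=np.abs(z-.059)<.006
for n,k in(('purple',(H>125)&(H<160)),('red',(H<6)|(H>174)),('blue',(H>100)&(H<122))):
    k=k&(S>90)&(V>50)&near
    nl,l,stt,ce=cv2.connectedComponentsWithStats(k.astype(np.uint8))
    for i in range(1,nl):
        if stt[i,4]>120: print(n,stt[i],ce[i],onz(s,*ce[i],.059),np.median(z[l==i]),(rot(st['tcp_rot']).T@(onz(s,*ce[i],.059)-st['tool_pos'])*1000).round(1))
k=(H>20)&(H<35)&(S>120)&(V>140)&(z>.06)&(z<.13)&(abs(C[...,0]-.628)<.05)&(abs(C[...,1]-.11)<.05)
P=C[k]
for _ in range(3):
    c=np.median(P,0);vt=np.linalg.svd(P-P.mean(0))[2];r=(P-P.mean(0))@vt[2];P=P[abs(r)<max(2*np.std(r),.001)]
nn=vt[2]*np.sign(vt[2][2]);print('lens',len(P),P.mean(0),nn,'tilt',np.arccos(abs(nn[2])),np.std(r),P.mean(0)-.031*nn)
```

```text
9.1833 [ 0.46619894 -0.01771178  0.21861908] [[0.152, 0.988, 0.0], [0.988, -0.152, -0.0], [-0.0, 0.0, -1.0]]
purple [259 161  22  21 356] [269.47191011 170.91573034] [0.45952813 0.01054651 0.059     ] 0.059253980946658596 [ 26.9 -10.9 159.6]
red [257  60  24  25 450] [268.70666667  71.56888889] [0.4737295  0.10260362 0.059     ] 0.059177391650164 [120.1 -10.8 159.6]
blue [259 112  22  22 393] [269.30279898 122.39694656] [0.46691057 0.0571     0.059     ] 0.05924421395660834 [ 74.1 -10.7 159.6]
lens 535 [0.62771907 0.10296405 0.09512786] [-0.33608845 -0.10709404  0.93572187] tilt 0.3604963043982163 0.0007348168963852303 [0.63813781 0.10628397 0.06612049]
```

View pics/w2.png

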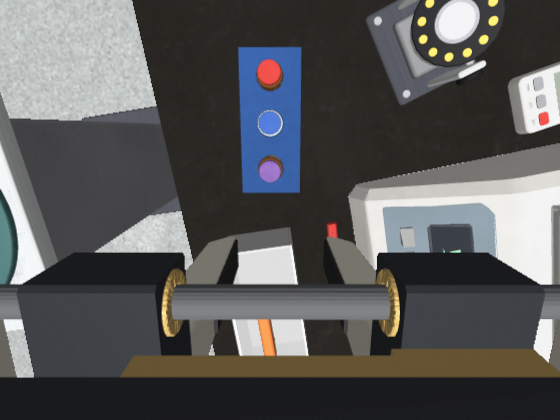

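The wrist view shows the red cap at (269,72), blue at (269,122), purple at (269,171), and the cover standing at the bottom of the picture. I'll grip the purple vial next. To tilt it, I'll use a light grip and lean it against the rim of its own well.

jog_arm:
  deltas: [13.5, -5.5, 20, 0, 0, 13.4, -5.4, 30, 0, 0, 0, 0, 30, 0, 0, 0, 0, 30, 0, 0, 0, 0, 30, 0, 0, 0, 0, 25, 0, 0, 0, 0, 14, 0, 0, 0, 0, 8, 0, 0, 0, 0, 0, 0, 0, 0, 0, 0, 0, 0.2]
  grip_force: 5

```text
clock: 10.02
tool_pos: [0.4598, 0.0096, 0.032]
tcp_rot: [0.0, 0.76, 0.65, 0.0]
wrist_force: [-0.5, -0.4, 0.4]
grip_width: 0.466
finger_force: 0.0
```

jog_arm:
  deltas: [0, 0, 0, 0, 1, 0, 0, 0, 0, 1, 0, 0, 0, 0, 1, 0, 0, 0, 0, 1, 0, 0, 0, 0, 1, 0, 0, 0, 0, 1, 0, 0, 0, 0, 1, 0, 0, 0, 0, 1]

```text
clock: 10.68
tool_pos: [0.4599, 0.0103, 0.032]
tcp_rot: [0.0, 0.759, 0.651, 0.0]
wrist_force: [-2.0, 0.1, 6.9]
grip_width: 0.275
finger_force: 5.0
```

jog_arm:
  deltas: [0, 0, -4, 0, 1, 0, 0, -5, 0, 1, 0, 0, 0, 0, 1, 0, 0, 0, 0, 1]

```text
clock: 11.02
tool_pos: [0.4598, 0.0102, 0.0407]
tcp_rot: [0.0, 0.759, 0.651, 0.0]
wrist_force: [-0.5, 0.4, -1.8]
grip_width: 0.274
finger_force: 5.0
```

```bash
cat > v.py <<'E'
from h import *
import sys
# vial tilt from scene + wrist clouds: cap colour top and body
n=sys.argv[1]; st=arm.state(); print(st['clock'],st['tool_pos'],st['wrist_force'].round(1),st['finger_force'])
s=snap('scene'); tp=np.array(st['tool_pos'])
q=(np.array(s['R'])@tp+np.array(s['t'])); u=int(q[0]/q[2]*s['f']+s['cx']);v=int(q[1]/q[2]*s['f']+s['cy'])
c1=s['color'][max(v-50,0):v+50,u-65:u+65]; c1=cv2.resize(c1,(520,400),interpolation=cv2.INTER_CUBIC)
cv2.imwrite('pics/%s_s.png'%n,c1[...,::-1])
for nm,ss in(('scene',s),('wrist',snap('wrist'))):
    C=cloud(ss); hsv=cv2.cvtColor(ss['color'],cv2.COLOR_RGB2HSV);H,S,V=[hsv[...,i].astype(int) for i in range(3)]
    k=(H>125)&(H<160)&(S>70)&(V>40)&(np.linalg.norm(C-tp,axis=2)<.08)
    if k.sum()<10: print(nm,'no purple');continue
    P=C[k]; print(nm,k.sum(),'cap pts mean',P.mean(0),'in tool mm',(rot(st['tcp_rot']).T@(P.mean(0)-tp)*1000).round(1))
    z=P[:,2]; T=P[z>np.percentile(z,40)]; vt=np.linalg.svd(T-T.mean(0))[2]; print(' plane n (tool)',rot(st['tcp_rot']).T@vt[2],np.std((T-T.mean(0))@vt[2]))
E
python3 v.py a
```

```text
11.0167 [0.45981783 0.010249   0.04074335] [-0.5  0.4 -1.8] 4.996783287206199
scene 19 cap pts mean [0.46066271 0.0194324  0.06724535] in tool mm [  9.2  -0.6 -26.5]
 plane n (tool) [0.79863422 0.04452685 0.60016726] 0.0015048672267247729
wrist 1361 cap pts mean [0.46037783 0.01490324 0.06674267] in tool mm [  4.7  -0.1 -26. ]
 plane n (tool) [ 0.00606327  0.00450549 -0.99997147] 0.00044799073178800926
```

View pics/a_s.png

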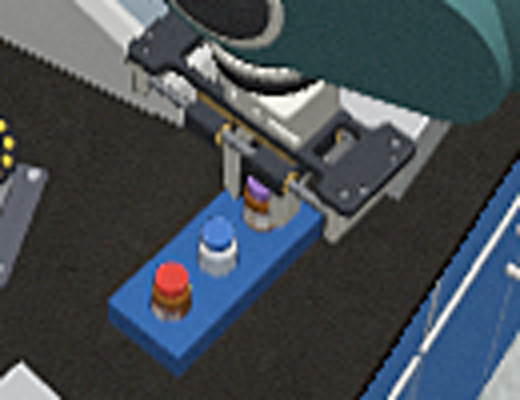

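The crop shows the purple vial held at (258,195), just lifted, with the blue and red vials still seated. Next is the tilt, with the lightest grip.

jog_arm:
  deltas: [0, 0, 0, 0, 1, -2, 0, 0, 0, 1, -2, 0, 0, 0, 1, -2, 0, 0, 0, 1, -2, 0, 0, 0, 1, -2, 0, 0, 0, 1, 0, 0, 0, 0, 1]
  grip_force: 3

```text
clock: 11.7
tool_pos: [0.4581, -0.0, 0.0404]
tcp_rot: [0.0, 0.759, 0.651, -0.0]
wrist_force: [-0.5, 0.6, 1.6]
grip_width: 0.274
finger_force: 3.0
```

```bash
python3 v.py b
```

```text
11.7 [ 4.58061767e-01 -9.81916073e-06  4.03969070e-02] [-0.5  0.6  1.6] 3.0002997136762133
scene no purple
wrist 861 cap pts mean [0.45844914 0.00180734 0.06604306] in tool mm [  1.9   0.1 -25.6]
 plane n (tool) [ 3.37356039e-01  8.17815974e-05 -9.41377127e-01] 0.0012406574837478313
```

Run:
```python
from h import *
s=snap('wrist'); C=cloud(s)
cv2.imwrite('pics/w3.png',cv2.resize(s['color'][170:330,180:380],(800,640))[:600,:,::-1])
st=arm.state();tp=np.array(st['tool_pos']);R=rot(st['tcp_rot'])
hsv=cv2.cvtColor(s['color'],cv2.COLOR_RGB2HSV);H,S,V=[hsv[...,i].astype(int) for i in range(3)]
k=(H>125)&(H<160)&(S>70)&(V>40)&(np.linalg.norm(C-tp,axis=2)<.08)
v,u=np.nonzero(k);uc=int(np.median(u));print(v.min(),v.max(),u.min(),u.max())
for r in range(v.min(),v.max()+1,2):print(r,((R.T@(C[r,uc]-tp))*1000).round(1),V[r,uc])
```

```text
209 283 258 303
209 [23.   0.4 13.1] 107
211 [22.6  0.3 10.1] 123
213 [22.   0.3  8. ] 124
215 [21.   0.3  7.4] 124
217 [20.5  0.3  5.2] 234
219 [19.9  0.3  3.2] 225
221 [18.9  0.3  2.7] 236
223 [18.4  0.3  0.6] 236
225 [18.   0.3 -1.6] 237
227 [17.1  0.3 -2.5] 236
229 [16.6  0.3 -4.4] 224
231 [15.9  0.3 -5.4] 236
233 [14.9  0.3 -5.8] 236
235 [14.4  0.3 -7.6] 236
237 [13.8  0.3 -9.1] 236
239 [ 13.6   0.3 -11.5] 171
241 [ 12.6   0.3 -11.7] 124
243 [ 12.    0.3 -12.9] 123
245 [ 11.4   0.3 -14. ] 122
247 [ 10.6   0.3 -14.8] 123
249 [ 10.    0.3 -15.9] 130
251 [  9.6   0.3 -17.5] 167
253 [  8.8   0.3 -18.1] 182
255 [  7.9   0.3 -18.5] 186
257 [  6.3   0.3 -17.1] 186
259 [  6.4   0.3 -19.9] 186
261 [  6.3   0.3 -22.1] 133
263 [  5.7   0.3 -23. ] 163
265 [  5.    0.3 -23.8] 164
267 [  4.7   0.2 -25.4] 167
269 [  4.3   0.2 -26.6] 169
271 [  3.4   0.2 -26.9] 170
273 [  2.9   0.2 -28. ] 180
275 [  2.2   0.2 -28.6] 220
277 [  1.4   0.2 -29. ] 236
279 [  1.1   0.2 -30.4] 241
281 [ -0.2   0.2 -29.8] 241
283 [ -1.7   0.2 -28.8] 230
```

View pics/w3.png

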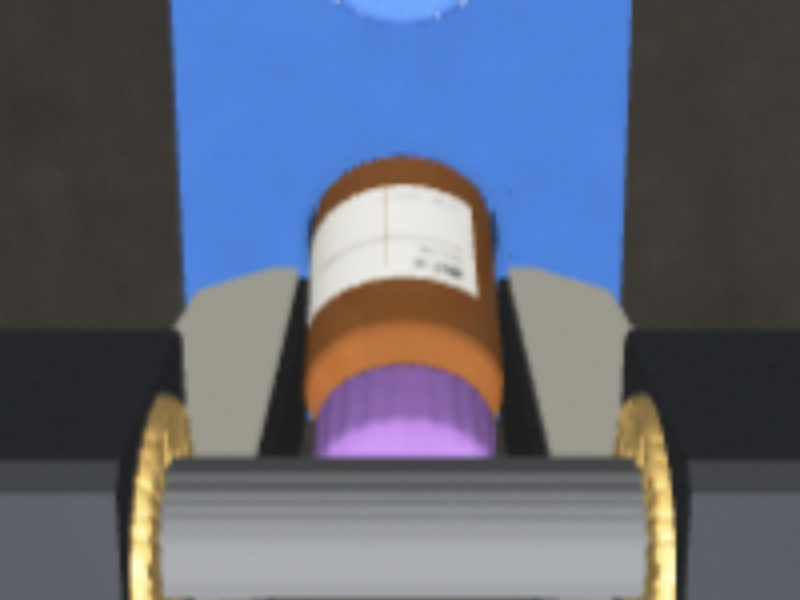

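The vial leans toward the tool's −x side by about 0.44 rad (body from (400,160) to cap at (405,430)). That is within tolerance of the reader's 0.36, so I'll firm up the grip and lift.

jog_arm:
  deltas: [0, 0, 0, 0, 1, 0, 0, 0, 0, 1, 0, 0, -4, 0, 1, 0, 0, -8, 0, 1, 0, 0, -20, 0, 1, 0, 0, -30, 0, 1, 0, 0, -35, 0, 1, 0, 0, -35, 0, 1, 0, 0, -20, 0, 1, 0, 0, 0, 0, 1]
  grip_force: 15

```text
clock: 12.68
tool_pos: [0.4595, 0.0003, 0.1981]
tcp_rot: [0.002, 0.759, 0.651, 0.003]
wrist_force: [-0.6, 0.6, 1.1]
grip_width: 0.269
finger_force: 15.0
```

```bash
cat > t.py <<'E'
from h import *
s=snap('wrist'); C=cloud(s); st=arm.state();tp=np.array(st['tool_pos']);R=rot(st['tcp_rot'])
L=(C-tp)@R*1000; col=s['color'].astype(int)
hsv=cv2.cvtColor(s['color'],cv2.COLOR_RGB2HSV)
k=(abs(L[...,1])<1.5)&(abs(L[...,0])<45)&(L[...,2]<40)&(L[...,2]>-45)
cap=(hsv[...,0]>125)&(hsv[...,0]<160)&(hsv[...,1]>70)
P=L[k&~cap&(L[...,0]>0)]; P=P[np.argsort(P[:,2])]
# upper-side body generatrix
b=P[(P[:,2]>P[:,2].min()+4)]
for _ in range(4):
    p=np.polyfit(b[:,2],b[:,0],1); r=b[:,0]-np.polyval(p,b[:,2]); b=b[abs(r)<max(.6,2*r.std())]
th=np.arctan(p[0]); print('tilt',th,'n',len(b),'z range',b[:,2].min(),b[:,2].max(),'x',np.polyval(p,[b[:,2].min(),b[:,2].max()]))
print('state',st['clock'],tp,st['finger_force'],st['grip_width'],R.round(3).tolist())
# underside edge: lowest point of generatrix -> underside centre is 13 mm inward
e=np.array([np.polyval(p,b[:,2].max()),0,b[:,2].max()]); a=np.array([-np.sin(th),0,-np.cos(th)]); inn=np.array([-np.cos(th),0,np.sin(th)])
und=e+13*inn; print('underside tool mm',und,'axis tool',a,'world',tp+R@und/1000,R@a)
for r in range(120,290,6):
    i=np.argmin(abs(L[r,:,1])); print(r,L[r,i].round(1),s['color'][r,i],end='; ')
save(s,'w4.png')
E
python3 t.py
```

```text
tilt 0.41693754824490115 n 209 z range -19.61480825025781 9.836232153865613 x [10.56194621 23.60594053]
state 12.7333 [4.58872802e-01 3.07480319e-04 1.95254073e-01] 14.989369289833121 0.2687101764406311 [[0.153, 0.988, 0.004], [0.988, -0.153, -0.0], [0.0, 0.004, -1.0]]
underside tool mm [11.71960629  0.         15.10074146] axis tool [-0.40496225  0.         -0.9143334 ] world [0.46073402 0.01188418 0.1801578 ] [-0.06597745 -0.39991283  0.91417542]
120 [ 6.79e+01  1.00e-01 -1.69e+02] [41 38 35]; 126 [ 6.79e+01  1.00e-01 -1.69e+02] [ 61 102 171]; 132 [ 64.3  -0.2 135.4] [ 85 128 223]; 138 [ 6.79e+01  1.00e-01 -1.69e+02] [ 87 129 223]; 144 [ 6.79e+01  1.00e-01 -1.69e+02] [44 41 38]; 150 [ 6.79e+01  1.00e-01 -1.69e+02] [70 70 73]; 156 [ 6.79e+01  1.00e-01 -1.69e+02] [69 69 72]; 162 [ 6.79e+01  1.00e-01 -1.69e+02] [68 69 72]; 168 [ 6.79e+01  1.00e-01 -1.69e+02] [69 68 72]; 174 [ 6.79e+01  1.00e-01 -1.69e+02] [ 60 101 170]; 180 [ 6.79e+01  1.00e-01 -1.69e+02] [107 108 107]; 186 [ 6.79e+01  1.00e-01 -1.69e+02] [122 120 117]; 192 [ 6.79e+01  1.00e-01 -1.69e+02] [185 188 187]; 198 [ 6.79e+01  1.00e-01 -1.69e+02] [42 39 35]; 204 [ 6.79e+01  1.00e-01 -1.69e+02] [69 69 72]; 210 [ 6.79e+01  1.00e-01 -1.69e+02] [42 40 36]; 216 [ 6.79e+01  1.00e-01 -1.69e+02] [ 92  94 103]; 222 [ 6.79e+01  1.00e-01 -1.69e+02] [70 72 74]; 228 [ 6.79e+01  1.00e-01 -1.69e+02] [40 37 35]; 234 [ 6.79e+01  1.00e-01 -1.69e+02] [70 70 73]; 240 [ 6.79e+01  1.00e-01 -1.69e+02] [43 39 36]; 246 [ 6.79e+01  1.00e-01 -1.69e+02] [228 232 235]; 252 [ 6.79e+01  1.00e-01 -1.69e+02] [35 35 34]; 258 [ 6.79e+01  1.00e-01 -1.69e+02] [60 64 72]; 264 [  5.1  -0.2 -25.4] [102  74 126]; 270 [ 6.79e+01  1.00e-01 -1.69e+02] [ 94 138 139]; 276 [ 6.79e+01  1.00e-01 -1.69e+02] [188 192 191]; 282 [ 6.79e+01  1.00e-01 -1.69e+02] [120 118 109]; 288 [ 6.79e+01  1.00e-01 -1.69e+02] [72 73 75];
```

jog_arm:
  deltas: [0, 0, 0, 0.06, 1, 0, 0, 0, 0.12, 1, 0, 0, 0, 0.12, 1, 0, 0, 0, 0.12, 1, 0, 0, 0, 0.12, 1, 0, 0, 0, 0.12, 1, 0, 0, 0, 0.12, 1, 0, 0, 0, 0.12, 1, 0, 0, 0, 0.12, 1, 0, 0, 0, 0.094, 1]

```text
clock: 13.57
tool_pos: [0.4576, 0.0004, 0.1912]
tcp_rot: [-0.0, 0.989, 0.148, -0.001]
wrist_force: [-0.4, 0.4, -0.1]
grip_width: 0.268
finger_force: 15.0
```

jog_arm:
  deltas: [6, -2, 0, 0, 1, 12, -4, 0, 0, 1, 20, -8, 0, 0, 1, 24, -9, 0, 0, 1, 24, -9, 0, 0, 1, 22, -8, 0, 0, 1, 18, -6, 0, 0, 1, 12, -4, 0, 0, 1, 6, -2, 0, 0, 1, 0, 0, 0, 0, 1]

```text
clock: 14.4
tool_pos: [0.5804, 0.0934, 0.1916]
tcp_rot: [-0.0, 0.988, 0.152, -0.001]
wrist_force: [1.1, 0.8, 0.4]
grip_width: 0.267
finger_force: 15.0
```

```bash
cat > lens.py <<'E'
from h import *
L=[]
for n in('wrist','scene','top'):
    s=snap(n);C=cloud(s);hsv=cv2.cvtColor(s['color'],cv2.COLOR_RGB2HSV);H,S,V=[hsv[...,i].astype(int) for i in range(3)]
    if n=='wrist':save(s,'w5.png')
    z=C[...,2];k=(H>20)&(H<35)&(S>120)&(V>140)&(z>.06)&(z<.13)&(abs(C[...,0]-.628)<.05)&(abs(C[...,1]-.11)<.05)
    P=C[k];
    if len(P)<20: print(n,'few');continue
    for _ in range(3):
        c=P.mean(0);vt=np.linalg.svd(P-c)[2];r=(P-c)@vt[2];P=P[abs(r)<max(2*r.std(),.001)]
    c=P.mean(0);nn=vt[2]*np.sign(vt[2][2]);q=(P-c)@vt[:2].T
    # circle fit in plane
    A=np.c_[2*q,np.ones(len(q))];x=np.linalg.lstsq(A,(q**2).sum(1),rcond=None)[0]
    print(n,len(P),'circle c',c+vt[:2].T@x[:2],'r',np.sqrt(x[2]+x[:2]@x[:2]),'n',nn)
E
python3 lens.py; python3 t.py|head -3
```

```text
wrist 618 circle c [0.62829819 0.11145282 0.09628988] r 0.026180167500515772 n [-0.33941324 -0.11184518  0.9339643 ]
scene 63 circle c [0.62894724 0.11221801 0.09679101] r 0.02642127433067751 n [-0.30786332 -0.13374442  0.94198333]
top few
tilt 0.41634829077294694 n 210 z range -16.160866647181034 13.080166897722068 x [ 9.49738677 22.427763  ]
state 14.6 [0.57954507 0.09239006 0.19254423] 14.989388086250983 0.2681668918401647 [[0.955, 0.298, 0.0], [0.298, -0.955, -0.0], [0.0, 0.0, -1.0]]
underside tool mm [10.53832867  0.         18.33767118] axis tool [-0.40442341  0.         -0.91457187] world [0.58960817 0.09553099 0.17420861] [-0.3862343  -0.12051972  0.91449334]
```

View pics/w5.png

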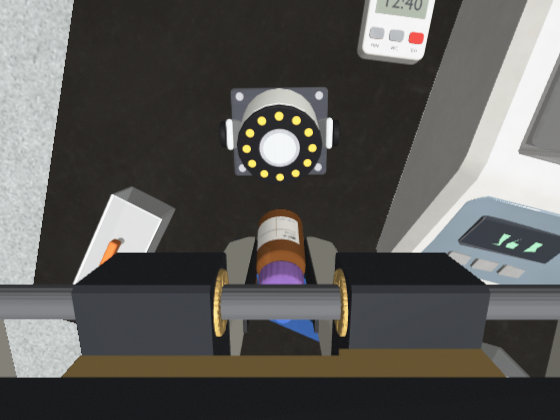

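The wrist view shows the lens at (279,147) and the tilted vial lined up with it at (280,245). A small correction is left.

jog_arm:
  deltas: [3, -0.6, 0, 0, 1, 4, -0.8, 1, 0, 1, 3, -0.6, 0, 0, 1, 2, -0.5, 0, 0, 1, 0, 0, 0, 0, 1, 0, 0, 0, 0, 1, 0, 0, 0, 0, 1, 0, 0, 0, 0, 1, 0, 0, 0, 0, 1, 0, 0, 0, 0, 1]

```text
clock: 15.43
tool_pos: [0.5907, 0.0989, 0.1914]
tcp_rot: [0.0, 0.989, 0.151, 0.0]
wrist_force: [-1.3, 0.7, -1.2]
grip_width: 0.268
finger_force: 15.0
```

```bash
python3 t.py|head -3
python3 - <<'E'
from h import *
st=arm.state();tp=np.array(st['tool_pos']);R=rot(st['tcp_rot']);print(st['dq'].round(3),st['finger_force'])
l=np.array([.6285,.1115,.0963]);n=np.array([-.335,-.115,.935])
for u in((10.5,0,18.3),(13.3,0,21)):
    d=tp+R@np.array(u)/1000-l;print('along',d@n,'off',np.linalg.norm(d-n*(d@n)))
s=snap('top');C=cloud(s);hsv=cv2.cvtColor(s['color'],cv2.COLOR_RGB2HSV)
k=(C[...,2]>.055)&(C[...,2]<.075)&(C[...,0]<.5)&(C[...,0]>.36)&(C[...,1]<-.05)&(C[...,1]>-.25);P=C[k];print('cover',P.mean(0),P.std(0))
E
```

```text
tilt 0.41805993021603255 n 220 z range -16.865067674890927 12.920620301185016 x [ 9.25192376 22.48414373]
state 15.4833 [0.59070043 0.09887091 0.19136752] 14.989337101578712 0.2674926668263055 [[0.954, 0.298, -0.0], [0.298, -0.954, -0.0], [-0.0, -0.0, -1.0]]
underside tool mm [10.60372576  0.         18.1984673 ] axis tool [-0.40598823  0.         -0.91387831] world [0.60082153 0.1020331  0.17316898] [-0.38750857 -0.12107156  0.91388117]
[-0.001  0.001 -0.     0.    -0.     0.   ] 14.989337101578712
along 0.08217526796948801 off 0.00026185123773077036
along 0.07865941116708385 off 0.0014037582685126363
cover [ 0.42781213 -0.15217476  0.06607963] [0.0234991  0.04861166 0.00309111]
```

The vial's underside is about 80 mm from the lens and within 2 mm of its line of sight, at about 0.06 rad to it and not moving. The cover is standing upright, so I'm handing in.

```bash
python3 -c "
from plant import arm
print(arm.job_done())"
```

```text
the job is handed in; nothing more can be done
None
```

I handed the job in: the cover stands on the worktop beside the block, and the gripper holds the purple vial steady, its underside square to the lens at about 8 cm on the line of sight; no verdict came back.

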